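Draw the locked desiccant cartridge out of its drying well with the strap hook

TASK

The desiccant cartridge is bayonet-locked deep in the drying well. Take the strap hook from its stand, hook the cartridge's bail and, pulling up only lightly, turn it anticlockwise (seen from above) until its lugs find the slots, then draw it out with the hook and stand it fully down and upright in the round seat of the bake-out block. Hang the hook back in its stand; do not touch the cartridge with the fingers, never pull or press hard, and leave the things round about where they are.

Things in the scene. Friction and masses are not known exactly. Their poses are not given: they have to be found in the camera images.
- well: Drying well, fixed: an upright aluminium tube, 58 mm outside, 112 mm high, on a round flange 84 mm across. Origin at the centre of its underside, z up. The bore is round, 48 mm across, open at the top, its floor 8 mm above the table.
- lip (a point): Centre of the top of a steel bayonet lip inside the well. The lip is 41 to 47 mm above the table and narrows the bore to 38 mm; two opposite slots in it, 11.5 mm wide, reach out to the bore wall. Where they point differs each time and is not reported: 20 to 100 degrees anticlockwise (seen from above) of the cartridge's lugs as found. This point's axes are the well's and say nothing of the slots.
- cartridge: Desiccant cartridge, loose, 0.10 to 0.17 kg, standing on the floor of the well: a perforated aluminium can 34 mm across, 34 mm high. Origin at the centre of its underside, z up along it. Two lugs 8 mm wide stand out along its own +y and -y to 22 mm from the axis, 25 to 31 mm above its underside; as found they lie under the lip with 2 mm of lift to spare.
- bail (a point): Middle of the crossbar of the cartridge's rigid wire bail, 56 mm above its underside. The crossbar is 3.5 mm thick along the cartridge's y, legs 13 mm either side, 20 mm free below. Lifted with lugs and slots in line (within 5 degrees) the cartridge comes straight out; else the lugs bear on the lip and bend if the hook loads the cartridge with over 25 N; 3 to 8 N is enough to feel them.
- hook: Strap hook, loose, 0.14 kg, hanging upright in its stand. Origin at the middle of its black handle (square, 14 x 14 mm, 50 mm high, to be gripped across either pair of flats), z up. Under the handle a collar 34 mm across, its underside 29 mm below the origin. Below it a flat steel strap 14 mm wide (along y), 3 mm thick, from 6 to 3 mm on the -x side of the axis, ends in a J that opens upward.
- throat (a point): Throat of the hook's J, on the handle's axis, 103.25 mm below its middle: where the centre of a bail crossbar rests. The bight under it is 3 mm thick, top 105 mm below the handle's middle; the upturned tip on the +x side ends 6 mm above that and 7.5 mm from the axis. The throat is 6 mm wide (x), 14 mm long (y), so a crossbar lying in it along y turns with the hook after about 15 degrees of play.
- stand: Hook stand, fixed: a black tube 36 mm outside, 28 mm inside, 90 mm high, open at the top, on a round foot 64 mm across. Origin at the centre of its underside. The hook hangs in it with its collar flat on the rim, handle middle 119 mm above the table.
- block: Bake-out block, fixed: an aluminium block 68 x 68 mm, top 30 mm above the table, on a black base 74 x 74 mm; origin at the centre of its underside, z up.
- seat (a point): Centre of the floor of the block's round seat, 14 mm above the table: a recess 38 mm across and 16 mm deep that takes the foot of the cartridge.
- glass_cell: Glass cell in a steel holder, 32 x 35 x 48 mm, bystander; origin at the centre of its underside.
- swab_box: Slim white swab box lying flat, 18 x 85 x 12 mm, bystander; origin at the centre of its underside.
- lens_cell: Black round lens cell, 31 mm across, 11 mm high, bystander; origin at the centre of its underside.
- optic_case: Clear case with a mirror, 68 x 62 x 23 mm, bystander; origin at the centre of its underside.
- marker_pen: Black and red marker pen lying flat, 127 mm long, 12 mm thick, bystander; origin at the centre of its underside.
- bnc_tee: Metal coax tee piece, 31 x 36 x 14 mm, bystander; origin at the centre of its underside.
Mind the look-alikes: they are no part of the job. What is shaped like the hook but blue is not meant.

How it is judged:
By the outcome, as a careful person would: the job done as asked, in the order asked, and still so for the second after the job is handed in, with the robot touching nothing.
It also fails if it takes over 72 s, if anything falls off the work surface, if the arm or the gripper's body presses on something with over 40 N, if the wrist force passes 120 N, or if a joint passes its speed limit or range.

ROBOT

A 6-joint arm with a two-finger parallel gripper is mounted at the origin on a cart in front of the work surface, level with it; the furniture and walls round the work are solid. World frame = base frame: x ahead of the robot, y to its left, z up, the work surface at z = 0. Lengths are in m, angles in rad, forces in N, time in s.
With the tool pointing down it reaches from about 0.375 to 0.9 m from the base axis. Payload 3.1 kg.
Tool frame: the origin (TCP) lies between the finger pads; the fingertips stand 8 mm ahead of it and the grasp point (between the pads) lies 11 mm behind it; z points along the fingers, y is the line along which they close (so a half turn about z gives the same grasp; the last joint's range is limited). The gripper opens to 87 mm and grips with 3 to 60 N. Pads are 19 mm wide; open, the fingers measure 117 mm over their backs; the gripper's body (75 mm by 190 mm) begins 51 mm behind the grasp point.
Start: joints at [-1.427, 0.527, 1.433, -0, 1.181, -0.178], TCP at [0.198, -0.593, 0.231] pointing down, gripper open.
Joint ranges: [-3.08, 3.08], [-0.75, 2.2], [0.22, 2.44], [-1.43, 4.57], [0, 2.65], [-2.85, 2.85]. Speed limits (rad/s): [2.79, 2.79, 3.14, 3.14, 3.14, 3.14].

INTERFACE

Orientations are given as a unit quaternion [x, y, z, w].
In Python, from rig import robot, vision, job gives the robot as it stands.
- The arm moves only by the shell command python3 -m handwheel 'ROWS' [OPENING] [FORCE]. ROWS is JSON, a list of rows, each a list of 4 numbers: the shift along the tool's x, y, z as a fraction of full scale, then the turn about the tool's z as a fraction of full scale. A call has 1 to 20 rows; each row is the pose to reach, as a shift and turn from the pose commanded when the call began, along the tool's axes at that moment, turning the shorter way round; what a row does not reach only later rows make up. Full scale, the value 1, is 300 mm for a shift and 2 pi rad for a turn. A row lasts 1/12 s, in which the tool goes at most 41.7 mm and 7.16 degrees, less where a joint would pass 70% of its speed; a pose out of reach is approached as far as the arm can. A call with a number of a shift or a turn outside -1 to 1 is refused whole. A call with a gripper value outside its range is refused whole. OPENING is the opening in per cent of the stroke, from 0 (shut) to 100 (fully open), set as the call begins (- or left out, the last holds). The fingers move at their own pace and stop on an object; FORCE is the grip in N (left out, the last holds). Time passes only in rows, so rows that repeat a pose let the fingers close. It gives the time, the measured TCP pose, the force, the opening and the grip force at its end, in the units of the state.
- robot.get_obs(): the state, without advancing time (a new reading comes with each control period).
- vision.camera(name): name is "side" or "top" or "wrist"; returns a dict with "frame" (480x640x3 uint8, red, green, blue), "K" (3x3 intrinsics, pixels), "cam_to_world" (4x4, takes a point from camera to world coordinates); the wrist camera has in their place "hand_eye" (4x4, takes a point from camera to tool coordinates, whose origin is the TCP and whose axes are the flange's). Camera axes: x right, y down, z forward; pixel columns grow to the right and rows downward; lengths in m; the calibration is good to about 2 mm. A picture is of the moment at which its call begins: read the wrist's pose just before it. There is no depth.
- job.hand_in(): hands the job in; it is judged then, once.
Trained networks look in the newest picture that a camera, given by its name, has taken for a name from the list of things; names that differ only in an ending like _2 or _b are one class to them, and where a whole thing is asked for, a point or a joint stands for the part that bears it (a point fixed in the world has none). Each returns a list of dicts, best first, with "conf" (0 to 1); they miss things now and then, are a little off and sometimes report something else, mostly with a low value. They report only what shows in the picture. A call takes as long as a camera call. They do not tell look-alikes from the thing itself.
- vision.look_for(camera, label): "point" ([row, column] in pixels, amid what is visible of it).
- vision.outline_of(camera, label): "mask" (480x640 bool, what is visible of it) and "point" ([row, column] in pixels, amid what is visible of it).
The state is a dict: "time": time; "q": joint angles; "joint_velocities": joint speeds; "joint_torque": joint torques, N m; "position": TCP position; "tool_rot": TCP orientation; "ft_force": force on the tool from outside, world axes, zero at the start; "moment": the same for the moment, N m; "grip_width": finger opening in m; "grip_force": force on a finger pad.
Only numpy, scipy, OpenCV 4.12 (cv2) and the standard library are available. Lean on these libraries where they do the work, as an engineer would, in place of code of your own. Each camera call takes 0.05 s, during which the arm holds its last target. There are 200 camera calls.

## Working session

There is one attempt and no reset: what is moved stays moved. The work goes in short steps, Python scripts to look and compute and a shell command to move; the robot and the scene stay as the last step left them, time stands still between calls to the robot, and variables do not carry over. Pictures are saved under pics/ and viewed, at most 10 in all, crops included, and the job is handed in when it is done.

```bash
mkdir -p pics; ls; cat > h.py <<'E'
import numpy as np,cv2
from rig import robot,vision,job
from scipy.spatial.transform import Rotation as R
def T():
    o=robot.get_obs();M=np.eye(4);M[:3,:3]=R.from_quat(o["tool_rot"]).as_matrix();M[:3,3]=o["position"];return M
def cam(n):
    M=T();c=vision.camera(n)
    c["X"]=c["cam_to_world"] if "cam_to_world" in c else M@c["hand_eye"]
    return c
def ray(c,p):
    d=c["X"][:3,:3]@np.linalg.inv(c["K"])@[p[1],p[0],1];return c["X"][:3,3],d/np.linalg.norm(d)
def onz(c,p,z):
    o,d=ray(c,p);return o+d*(z-o[2])/d[2]
def proj(c,P):
    q=np.linalg.inv(c["X"])@np.append(P,1);u=c["K"]@q[:3];return u[1]/u[2],u[0]/u[2]
def tri(cs,ps):
    A=np.zeros((3,3));b=np.zeros(3)
    for c,p in zip(cs,ps):
        o,d=ray(c,p);Q=np.eye(3)-np.outer(d,d);A+=Q;b+=Q@o
    return np.linalg.solve(A,b)
def save(c,n): cv2.imwrite(f"pics/{n}.png",c["frame"][:,:,::-1])
E
python3 - <<'E'
from h import *
for n in("top","side"):
    c=cam(n);save(c,n+"0")
    print(n,c["X"][:3,3].round(3),c["X"][:3,2].round(2))
    for l in("well","cartridge","bail","hook","throat","stand","block","seat"):
        print(n,l,[(np.round(r["point"]).astype(int).tolist(),round(r["conf"],2),onz(c,r["point"],.1).round(3).tolist()) for r in vision.look_for(n,l)[:4]])
o=robot.get_obs();print(o["position"],o["tool_rot"],o["time"],R.from_quat(o["tool_rot"]).as_matrix().round(3))
E
```

```text
pics
top [0.473 0.042 1.239] [ 0.09 -0.03 -1.  ]
top well [([230, 339], 0.85, [0.59, -0.027, 0.1])]
top cartridge [([223, 342], 0.66, [0.606, -0.035, 0.1])]
top bail [([220, 341], 0.56, [0.611, -0.031, 0.1])]
top hook [([254, 154], 0.77, [0.532, 0.377, 0.1]), ([299, 457], 0.68, [0.439, -0.289, 0.1]), ([195, 264], 0.58, [0.664, 0.139, 0.1])]
top throat [([256, 150], 0.73, [0.528, 0.386, 0.1]), ([195, 263], 0.46, [0.666, 0.142, 0.1])]
top stand [([202, 269], 0.92, [0.65, 0.129, 0.1])]
top block [([302, 456], 0.91, [0.433, -0.285, 0.1])]
top seat []
side [ 0.525 -1.123  0.499] [ 0.02  0.95 -0.32]
side well [([273, 349], 0.59, [0.604, -0.171, 0.1])]
side cartridge []
side bail []
side hook [([198, 308], 0.73, [0.528, 0.336, 0.1]), ([218, 370], 0.69, [0.676, 0.164, 0.1])]
side throat [([200, 309], 0.62, [0.532, 0.31, 0.1]), ([218, 370], 0.54, [0.675, 0.162, 0.1])]
side stand [([244, 370], 0.71, [0.658, -0.018, 0.1])]
side block [([353, 249], 0.79, [0.452, -0.453, 0.1])]
side seat [([354, 249], 0.83, [0.453, -0.457, 0.1])]
[ 0.19829527 -0.59269208  0.2305744 ] [ 9.87001711e-01  1.60709746e-01 -6.47812024e-06  1.81765918e-05] 0.9 [[ 0.948  0.317 -0.   ]
 [ 0.317 -0.948 -0.   ]
 [-0.     0.    -1.   ]]
```

View pics/top0.png

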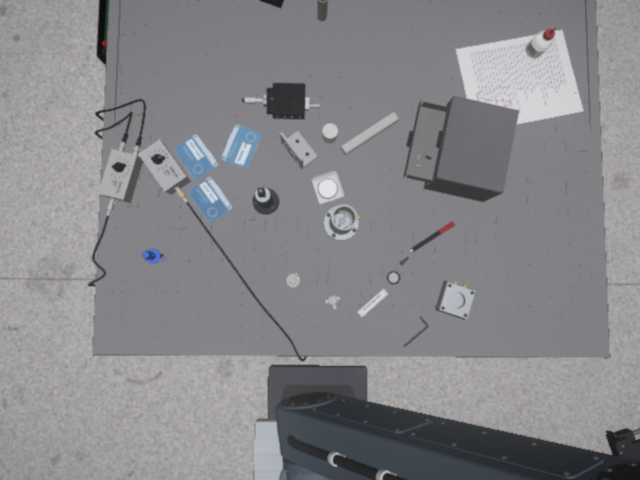

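View pics/side0.png

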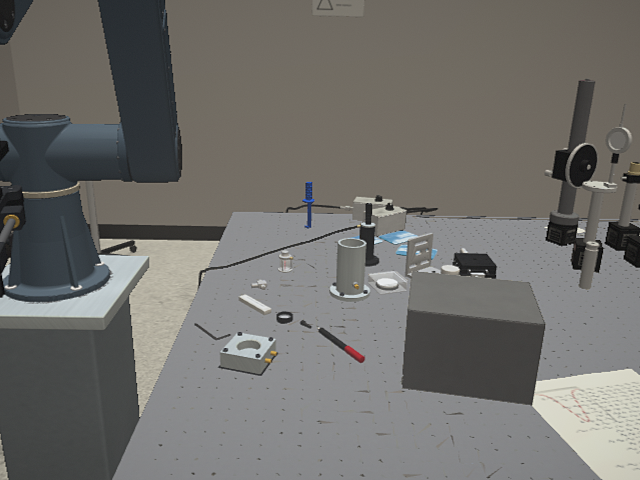

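The hook candidates are the blue one at top (256,152) / side (200,308), the black one in its stand at top (196,264) / side (218,370), and a false hit on the block at top (299,457). I choose the black one. The well is at top (222,342) and the block at (300,457).

```bash
python3 - <<'E'
from h import *
c=cam("top");s=cam("side")
for n,a,b in(("hook handle",(194,263),(212,368)),("well rim",(219,343),(243,351)),("block top",(298,459),(344,250))):
    print(n,tri([c,s],[a,b]).round(3))
w=cam("wrist");print(w["hand_eye"].round(3).tolist(),w["K"].tolist())
m=T()
for n,P in(("mid block",(.44,-.27,.3)),("mid well",(.55,-.03,.30)),("hook",(.6,.13,.30))):
    print(n,(m[:3,:3].T@(np.array(P)-m[:3,3])/.3).round(3))
E
```

```text
hook handle [0.666 0.14  0.122]
well rim [ 0.615 -0.036  0.108]
block top [ 0.44  -0.313  0.033]
[[-0.0, -0.953, -0.304, 0.085], [1.0, -0.0, -0.0, -0.0], [0.0, -0.304, 0.953, -0.154], [0.0, 0.0, 0.0, 1.0]] [[432.74104266846194, 0.0, 325.89210455046725], [0.0, 432.74104266846194, 236.09244849531805], [0.0, 0.0, 1.0]]
mid block [ 1.105 -0.765 -0.232]
mid well [ 1.707 -1.407 -0.232]
hook [ 2.034 -1.86  -0.232]
```

```bash
python3 -m handwheel '[[0.12,-0.08,0,0],[0.26,-0.18,-0.05,0],[0.39,-0.27,-0.1,0],[0.52,-0.36,-0.1,0],[0.65,-0.45,-0.1,0],[0.78,-0.54,-0.1,0],[0.91,-0.63,-0.1,0],[1,-0.69,-0.1,0],[1,-0.69,-0.1,0],[1,-0.69,-0.1,0],[1,-0.69,-0.1,0]]' 100
python3 - <<'E'
from h import *
w=cam("wrist");save(w,"w1");m=T();print(m.round(3).tolist())
for l in("block","seat"):
    print(l,[(np.round(r["point"]).astype(int).tolist(),round(r["conf"],2),onz(w,r["point"],.03).round(4).tolist(),onz(w,r["point"],.014).round(4).tolist()) for r in vision.look_for("wrist",l)])
print((m[:3,:3].T@(np.array([.6,-.036,.28])-m[:3,3])/.3).round(3),robot.get_obs()["q"])
E
```

```text
time: 1.97
position: [0.418, -0.2997, 0.2608]
tool_rot: [0.987, 0.163, -0.0, 0.0]
ft_force: [-1.3, -0.6, -0.3]
grip_width: 0.0869
grip_force: 0.0
[[0.948, 0.319, -0.0, 0.417], [0.319, -0.948, -0.001, -0.301], [-0.0, 0.001, -1.0, 0.261], [0.0, 0.0, 0.0, 1.0]]
block [([179, 345], 0.77, [0.4384, -0.3106, 0.03], [0.4359, -0.3122, 0.014])]
seat [([175, 340], 0.77, [0.4401, -0.3055, 0.03], [0.4377, -0.3069, 0.014])]
[ 0.859 -0.643 -0.065] [-8.44653283e-01  3.41451724e-01  1.66967976e+00 -5.78255357e-04
  1.12995952e+00  4.04690893e-01]
```

View pics/w1.png

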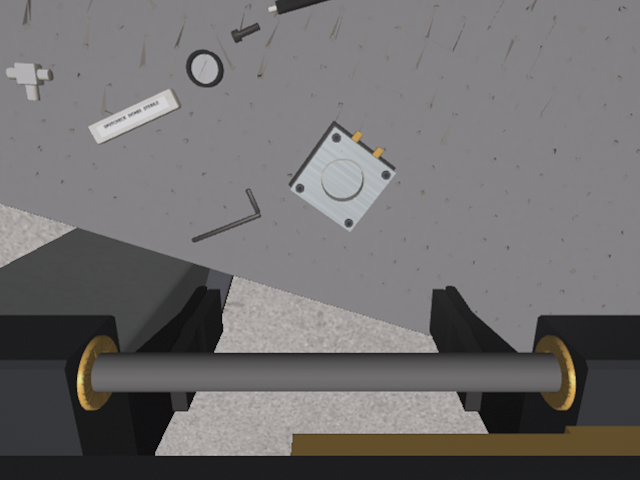

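The seat rim circle is centred near (179,342), with the block's corners at (122,335), (172,395), (230,350) and (185,290). Next I go above the well.

```bash
python3 -m handwheel '[[0.1,-0.075,-0.02,0],[0.21,-0.155,-0.04,0],[0.32,-0.235,-0.065,0],[0.43,-0.32,-0.065,0],[0.54,-0.4,-0.065,0],[0.65,-0.48,-0.065,0],[0.76,-0.56,-0.065,0],[0.86,-0.64,-0.065,0],[0.86,-0.64,-0.065,0],[0.86,-0.64,-0.065,0],[0.86,-0.64,-0.065,0]]'
python3 - <<'E'
from h import *
w=cam("wrist");save(w,"w2");m=T();np.save("w2.npy",w["X"]);print(m.round(4).tolist())
for l in("well","cartridge","bail","hook","stand"):
    print(l,[(np.round(r["point"]).astype(int).tolist(),round(r["conf"],2)) for r in vision.look_for("wrist",l)])
print(robot.get_obs()["q"].tolist() if hasattr(robot.get_obs()["q"],"tolist") else robot.get_obs()["q"])
r,c=map(int,proj(w,[.615,-.036,.09]));print(r,c)
f=cv2.resize(w["frame"][max(0,r-110):r+110,max(0,c-140):c+140],None,fx=2.8,fy=2.7,interpolation=cv2.INTER_CUBIC)
cv2.imwrite("pics/w2c.png",f[:,:,::-1]);print(f.shape,max(0,r-110),max(0,c-140))
E
```

```text
time: 3.03
position: [0.6005, -0.0389, 0.2796]
tool_rot: [0.987, 0.16, -0.001, 0.0]
ft_force: [0.8, -0.1, -0.0]
grip_width: 0.0866
grip_force: 0.0
[[0.9491, 0.3149, -0.0012, 0.6002], [0.3149, -0.9491, -0.0004, -0.0393], [-0.0012, 0.0001, -1.0, 0.2797], [0.0, 0.0, 0.0, 1.0]]
well [([158, 334], 0.88)]
cartridge [([40, 108], 0.56)]
bail [([42, 105], 0.47)]
hook [([40, 106], 0.94)]
stand [([157, 333], 0.74), ([57, 162], 0.64)]
[-0.24975368426645506, 0.4442964117581282, 1.4344808117347525, -9.212804464748913e-05, 1.2628354316303199, 1.0004304105889485]
188 328
(594, 784, 3) 78 188
```

View pics/w2c.png

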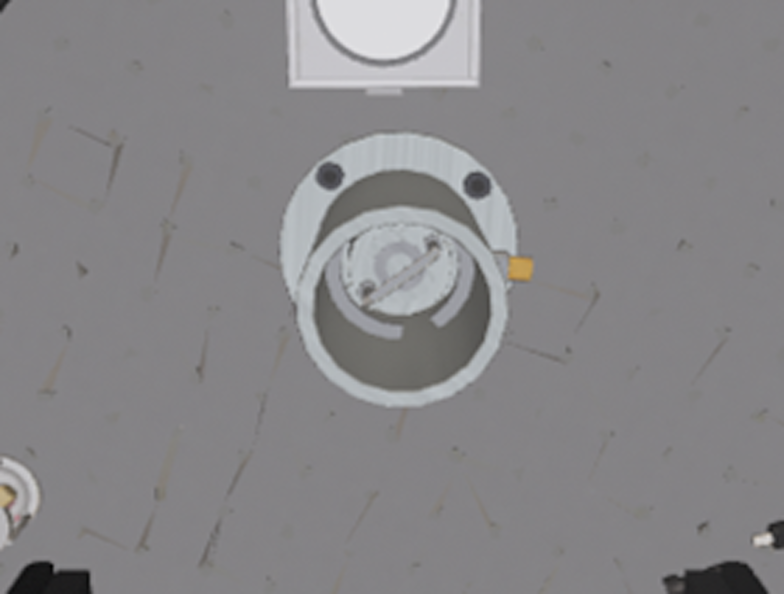

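The crop shows the well rim centred at (402,307) and the bail crossbar from (364,301) to (440,251). The lip's slot gap is at about (419,327), between the lip ends at (402,331) and (435,322). From these I work out the yaws.

```bash
python3 - <<'E'
from h import *
c={"X":np.load("w2.npy"),"K":cam("wrist")["K"]}
def px(x,y): return (y/2.7+78,x/2.8+188)
def yaw(v): return np.degrees(np.arctan2(v[1],v[0]))
rim=[onz(c,px(*p),.112) for p in((298,307),(507,307),(402,207),(402,406))]
print("rim",np.array(rim).round(4).tolist());C=onz(c,px(402.5,306.5),.112);print(C)
a=onz(c,px(364,301),.064);b=onz(c,px(440,251),.064);print("bail",a,b,(a+b)/2,yaw(b-a),np.linalg.norm(b-a))
for p in((402,331),(419,327),(435,322)):
    P=onz(c,px(*p),.047);print("slot",P,yaw(P-C),np.linalg.norm((P-C)[:2]))
# block
import json
X=np.eye(4);X[:3,:]=np.array([[.948,.319,0,.4175],[.319,-.948,-.001,-.3005],[0,.001,-1,.261]])
k={"X":X@cam("wrist")["hand_eye"],"K":c["K"]}
print("seat rim",onz(k,(179,342),.03),onz(k,(157,342),.03),onz(k,(200,342),.03),onz(k,(179,320.5),.03),onz(k,(179,363.5),.03))
print("block corners",[onz(k,p,.03).round(4).tolist() for p in((122,335),(172,395),(230,350),(185,290))])
w=cam("wrist")
for z,p in((.119,(40,106)),(.144,(40,106))): print(onz(w,p,z))
m=T();print((m[:3,:3].T@(np.array([.655,.138,.3])-m[:3,3])/.3).round(3))
E
```

```text
rim [[0.6089, -0.0108, 0.112], [0.6267, -0.0643, 0.112], [0.6441, -0.0286, 0.112], [0.5903, -0.0467, 0.112]]
[ 0.61794927 -0.03750064  0.112     ]
bail [ 0.60651678 -0.02941508  0.064     ] [ 0.62915677 -0.04647788  0.064     ] [ 0.61783678 -0.03794648  0.064     ] -37.00379666690629 0.02834975071389545
slot [ 0.59721305 -0.04520238  0.047     ] -159.62425878478558 0.02212030435429817
slot [ 0.60027708 -0.05002534  0.047     ] -144.6739106172768 0.021660439316037502
slot [ 0.60355782 -0.05441566  0.047     ] -130.39143593200765 0.02220881994676912
seat rim [ 0.43661377 -0.3092257   0.03      ] [ 0.45510372 -0.30277567  0.03      ] [ 0.4184197  -0.31557252  0.03      ] [ 0.43046752 -0.29093627  0.03      ] [ 0.44276049 -0.32751655  0.03      ]
block corners [[0.4815, -0.2872, 0.03], [0.4576, -0.352, 0.03], [0.3938, -0.332, 0.03], [0.4165, -0.2666, 0.03]]
[0.66949992 0.14015009 0.119     ]
[0.67039221 0.12816491 0.144     ]
[ 0.357 -0.499 -0.066]
```

The bail lies at yaw -37° and the slot at -145° (35° mod 180). That is about 72° anticlockwise if the lugs lie in the bail's plane, which fits the stated range. Next is the hook.

```bash
python3 -m handwheel '[[0.07,-0.1,-0.02,0],[0.15,-0.21,-0.04,0],[0.23,-0.32,-0.04,0],[0.31,-0.43,-0.04,0],[0.36,-0.5,-0.04,0],[0.36,-0.5,-0.04,0],[0.36,-0.5,-0.04,0],[0.36,-0.5,-0.04,0]]'
python3 - <<'E'
from h import *
w=cam("wrist");save(w,"w3");m=T();np.save("w3.npy",w["X"]);print(m.round(4).tolist(),robot.get_obs()["q"])
for l in("hook","stand"):
    print(l,[(np.round(r["point"]).astype(int).tolist(),round(r["conf"],2)) for r in vision.look_for("wrist",l)])
r,c=map(int,proj(w,[.667,.137,.12]));r0,c0=max(0,r-75),max(0,c-100)
f=cv2.resize(w["frame"][r0:r0+150,c0:c0+200],(800,600),interpolation=cv2.INTER_CUBIC)
cv2.imwrite("pics/w3c.png",f[:,:,::-1]);print(r0,c0)
E
```

```text
time: 4.15
position: [0.6553, 0.1386, 0.2918]
tool_rot: [0.987, 0.161, -0.0, 0.0]
ft_force: [-0.7, -0.5, 0.9]
grip_width: 0.0869
grip_force: 0.0
[[0.9487, 0.3163, -0.0007, 0.6554], [0.3163, -0.9487, -0.0007, 0.138], [-0.0009, 0.0005, -1.0, 0.2919], [0.0, 0.0, 0.0, 1.0]] [ 4.14078918e-02  5.35422439e-01  1.23783892e+00 -7.13740007e-04
  1.36903708e+00  1.29051374e+00]
hook [([190, 323], 0.79), ([243, 22], 0.69), ([420, 458], 0.67)]
stand [([163, 325], 0.59)]
123 232
```

View pics/w3c.png

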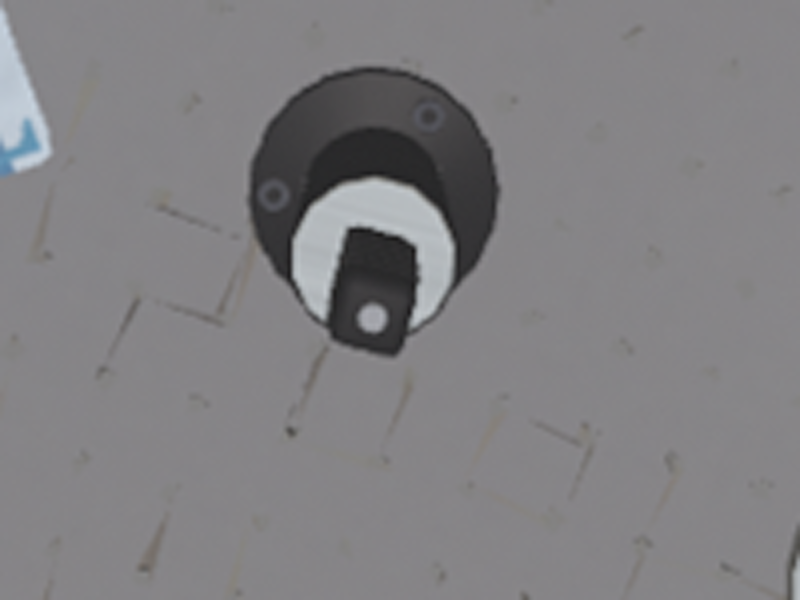

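The black handle stands on its light collar in the black stand. The top face is centred at crop (372,316), and its near edge runs from (331,341) to (398,355). This is the black hook I want.

```bash
python3 - <<'E'
from h import *
w=cam("wrist");c={"X":np.load("w3.npy"),"K":w["K"]}
px=lambda x,y:(y/4+123,x/4+232)
C=onz(c,px(373,314),.144);a=onz(c,px(331,341),.144);b=onz(c,px(398,355),.144)
f=[onz(c,px(*p),.09) for p in((293,250),(457,250),(375,178))]
print("handle",C,"edge",np.degrees(np.arctan2(*(b-a)[1::-1])),np.linalg.norm(b-a))
foot=[onz(c,px(*p),.004)[:2].round(4).tolist() for p in((250,190),(498,190),(374,67))];print("foot",foot, "collar",onz(c,px(375,258),.093))
m=T();print("tooly yaw",np.degrees(np.arctan2(m[1,1],m[0,1])))
P=np.array([C[0],C[1],.119-.011]);print((m[:3,:3].T@(P-m[:3,3])/.3).round(4))
E
```

```text
handle [0.66838082 0.14370986 0.144     ] edge -83.67081750246459 0.01231908955224145
foot [[0.6581, 0.1736], [0.6782, 0.1134], [0.6974, 0.1533]] collar [0.66841944 0.14334521 0.093     ]
tooly yaw -71.62007711796102
[ 0.0469 -0.0059  0.614 ]
```

```bash
python3 -m handwheel '[[0.025,-0.003,0.06,0.017],[0.047,-0.006,0.15,0.033],[0.047,-0.006,0.25,0.033],[0.047,-0.006,0.35,0.033],[0.047,-0.006,0.45,0.033],[0.047,-0.006,0.53,0.033],[0.047,-0.006,0.58,0.033],[0.047,-0.006,0.604,0.033],[0.047,-0.006,0.604,0.033]]' 45 && python3 -m handwheel '[[0,0,0,0],[0,0,0,0],[0,0,0,0],[0,0,0,0],[0,0,0,0],[0,0,0,0]]' 0 30
```

```text
time: 5.1
position: [0.6673, 0.1443, 0.1089]
tool_rot: [0.998, 0.057, -0.002, 0.0]
ft_force: [-0.6, 0.1, 1.1]
grip_width: 0.0411
grip_force: 0.0
time: 5.6
position: [0.6692, 0.1454, 0.1121]
tool_rot: [0.998, 0.058, 0.001, 0.0]
ft_force: [0.3, -0.9, 3.5]
grip_width: 0.0136
grip_force: 29.9
```

```bash
python3 -m handwheel '[[0,0,-0.02,0],[0,0,-0.06,0],[0,0,-0.14,0],[0,0,-0.25,0],[0,0,-0.36,0],[0,0,-0.44,0],[0,0,-0.47,0],[0,0,-0.47,0],[0,0,-0.47,0]]'
python3 - <<'E'
from h import *
w=cam("wrist");save(w,"w4");m=T();np.save("w4.npy",w["X"]);np.save("w4T.npy",m);print(m.round(4).tolist(),robot.get_obs()["q"])
z=m[:3,:3]@[0,0,1]
r,c=map(int,proj(w,m[:3,3]+z*.08));print(r,c)
for l in("throat","hook"):print(l,[(np.round(r["point"]).astype(int).tolist(),round(r["conf"],2)) for r in vision.look_for("wrist",l)])
r0,c0=max(0,r-75),max(0,c-100)
f=cv2.resize(w["frame"][r0:r0+150,c0:c0+200],(800,600),interpolation=cv2.INTER_CUBIC)
cv2.imwrite("pics/w4c.png",f[:,:,::-1]);print(r0,c0)
E
```

```text
time: 6.35
position: [0.6679, 0.1454, 0.2515]
tool_rot: [0.998, 0.058, -0.0, -0.0]
ft_force: [-0.9, 1.4, -2.2]
grip_width: 0.0142
grip_force: 29.9
[[0.9933, 0.1152, -0.0037, 0.6672], [0.1152, -0.9933, -0.0002, 0.1454], [-0.0037, -0.0002, -1.0, 0.25], [0.0, 0.0, 0.0, 1.0]] [5.12256354e-02 5.91654842e-01 1.25000904e+00 9.42487411e-06
 1.30367180e+00 1.50654751e+00]
252 326
throat [([298, 326], 0.97), ([335, 29], 0.7)]
hook [([334, 31], 0.93), ([299, 326], 0.85)]
177 226
```

View pics/w4c.png

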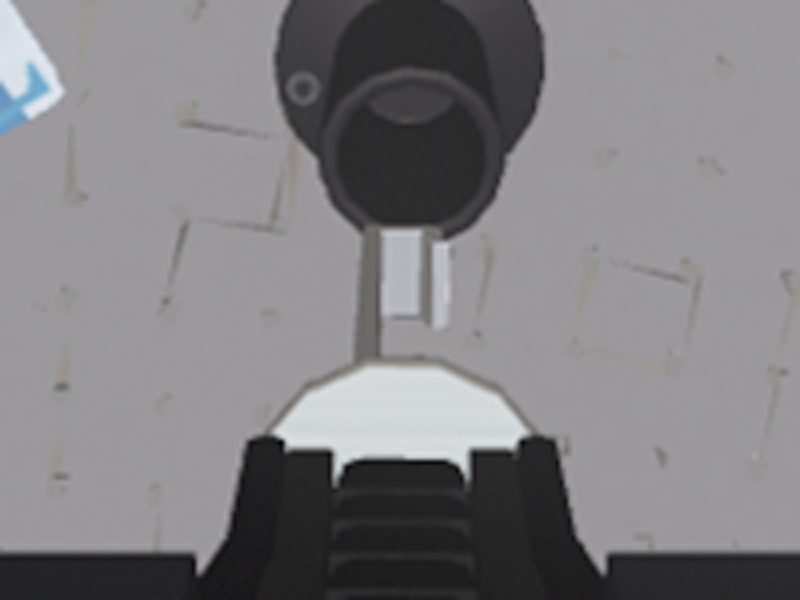

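The J hangs below the collar with the strap on the left at (370,290) and the upturned tip on the right at (440,285). So hook +x is tool +y, with no sideways offset. Next I work out the throat offset and the move to the well.

```bash
python3 - <<'E'
from h import *
w=cam("wrist");X=np.load("w4.npy");m=np.load("w4T.npy");c={"X":X,"K":w["K"]}
px=lambda x,y:(y/4+177,x/4+226)
for n,p,h in(("bight far",(402,230),.097),("bight near",(402,317),.097),("strapR",(381,300),.097),("tip top far",(440,242),.091),("tip near",(440,327),.091)):
    P=onz(c,px(*p),m[2,3]-h);print(n,(m[:3,:3].T@(P-m[:3,3])*1000).round(1))
m=T();print(m[:3,3])
C=np.array([.618,-.0378,0]);hx=np.array([np.cos(np.radians(-127)),np.sin(np.radians(-127)),0])
P=C-.012*hx;P[2]=.24
print(P,(m[:3,:3].T@(P-m[:3,3])/.3).round(4),"yaw",np.degrees(np.arctan2(m[1,1],m[0,1])))
E
```

```text
bight far [ 5.9 -0.  97. ]
bight near [-8.3 -0.  97. ]
strapR [-5.5 -3.3 97. ]
tip top far [ 5.8  5.7 91. ]
tip near [-7.8  5.8 91. ]
[0.66722496 0.14530881 0.24922565]
[ 0.62522178 -0.02821637  0.24      ] [-0.2055  0.5585  0.0316] yaw -83.38933207319485
```

```bash
python3 -m handwheel '[[-0.02,0.05,0,0.015],[-0.05,0.14,0,0.034],[-0.085,0.23,0,0.052],[-0.12,0.33,0,0.071],[-0.155,0.43,0,0.09],[-0.19,0.51,0,0.109],[-0.205,0.555,0.02,0.121],[-0.205,0.555,0.03,0.121],[-0.205,0.555,0.03,0.121],[-0.205,0.555,0.03,0.121]]'
python3 - <<'E'
from h import *
w=cam("wrist");save(w,"w5");m=T();np.save("w5.npy",w["X"]);np.save("w5T.npy",m);print(m.round(4).tolist(),robot.get_obs()["q"],np.degrees(np.arctan2(m[1,1],m[0,1])))
r,c=map(int,proj(w,m[:3,3]-[0,0,.1]))
r0,c0=max(0,r-75),max(0,c-100)
f=cv2.resize(w["frame"][r0:r0+150,c0:c0+200],(800,600),interpolation=cv2.INTER_CUBIC)
cv2.imwrite("pics/w5c.png",f[:,:,::-1]);print(r0,c0)
E
```

```text
time: 7.38
position: [0.6263, -0.0263, 0.2418]
tool_rot: [0.949, -0.316, -0.001, -0.0]
ft_force: [-0.3, -0.2, -1.6]
grip_width: 0.0138
grip_force: 29.9
[[0.8004, -0.5995, -0.001, 0.6266], [-0.5995, -0.8004, 0.0008, -0.026], [-0.0013, -0.0, -1.0, 0.2422], [0.0, 0.0, 0.0, 1.0]] [-2.19633838e-01  5.18694031e-01  1.41339270e+00  6.23758738e-04
  1.21068218e+00  1.99376927e+00] -126.8312716280176
165 226
```

View pics/w5c.png

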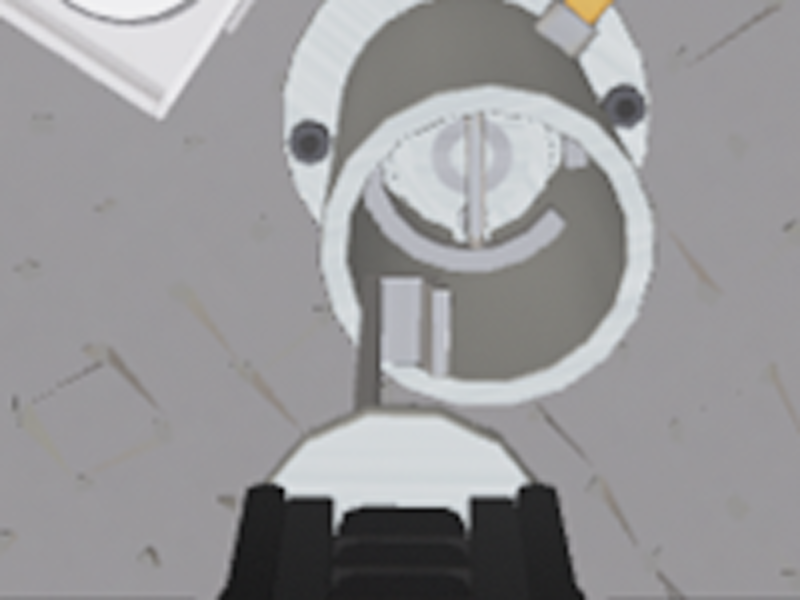

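The bail is now parallel to the throat (vertical, x≈476, rows 115–248). The tip is right of the strap, with the rim centred at (488,246). The slot gap is at right, between (560,213) and (572,160). Computing the offsets.

```bash
python3 - <<'E'
from h import *
w=cam("wrist");X=np.load("w5.npy");m=np.load("w5T.npy");c={"X":X,"K":w["K"]}
px=lambda x,y:(y/4+165,x/4+226)
f=lambda p,z:(m[:3,:3].T@(onz(c,px(*p),z)-m[:3,3])*1000).round(1)
print("rim",f((488.5,246),.112),f((321,246),.112),f((656,246),.112),f((488,87),.112),f((488,405),.112))
print("bail",f((477,115),.064),f((476,248),.064))
C=f((488.5,246),.112)
for p in((560,213),(566,218),(553,210),(572,165),(586,160),(563,160)):
    q=f(p,.047);d=q-C;print("slot",q,np.degrees(np.arctan2(d[1],d[0])),np.hypot(*d[:2]))
h=m[2,3]
print("bight",f((402,278),h-.097),f((402,366),h-.097))
E
```

```text
rim [1.000e-01 1.510e+01 1.302e+02] [ 1.000e-01 -1.360e+01  1.302e+02] [1.000e-01 4.380e+01 1.302e+02] [ 27.7  14.6 130.2] [-29.1  15.5 130.2]
bail [ 12.6  15.  178.2] [-14.5  15.2 178.2]
slot [-12.   33.4 195.2] 123.47276472650428 21.938550544646287
slot [-13.   34.7 195.2] 123.7574742943081 23.574774654278247
slot [-11.3  31.9 195.2] 124.15969454566944 20.302709178826355
slot [ -1.6  35.6 195.2] 94.74051057389119 20.57036703610317
slot [ -0.6  38.5 195.2] 91.71346531736582 23.4104677441524
slot [ -0.6  33.7 195.2] 92.1552756207915 18.61316738225926
bight [ 4.9  0.3 97. ] [-9.4  0.3 97. ]
```

```bash
python3 -m handwheel '[[0.003,0.009,0.0,0],[0.003,0.009,0.03,0],[0.003,0.009,0.08,0],[0.003,0.009,0.14,0],[0.003,0.009,0.2,0],[0.003,0.009,0.25,0],[0.003,0.009,0.29,0],[0.003,0.009,0.308,0],[0.003,0.009,0.308,0],[0.003,0.009,0.308,0]]'
```

```text
time: 8.32
position: [0.626, -0.0297, 0.1505]
tool_rot: [0.949, -0.317, 0.0, -0.0]
ft_force: [0.5, 0.3, -1.3]
grip_width: 0.0136
grip_force: 29.9
```

```bash
python3 -m handwheel '[[0,0.01,0,0],[0,0.025,0,0],[0,0.04,0,0],[0,0.04,0,0],[0,0.04,-0.012,0],[0,0.04,-0.022,0],[0,0.04,-0.03,0],[0,0.04,-0.033,0],[0,0.04,-0.033,0]]'; python3 -c "
from h import *
w=cam('wrist');save(w,'w6');m=T()
for i in range(3): cam('wrist');print(np.round(robot.get_obs()['ft_force'],2),m[:3,3].round(4))
"
```

```text
time: 9.07
position: [0.6187, -0.0393, 0.1607]
tool_rot: [0.949, -0.317, 0.0, -0.0]
ft_force: [-0.2, -0.6, -1.5]
grip_width: 0.0138
grip_force: 29.9
[-0.58 -0.53 -1.85] [ 0.6185 -0.0392  0.1604]
[ 0.03 -0.45 -1.81] [ 0.6185 -0.0392  0.1604]
[ 0.29 -0.29 -1.51] [ 0.6185 -0.0392  0.1604]
```

```bash
for i in 1 2; do python3 -m handwheel '[[0,0,-0.0017,0],[0,0,-0.0033,0],[0,0,-0.0033,0]]' | grep -E "force|posi" | head -2;done
```

```text
position: [0.6184, -0.0394, 0.1612]
ft_force: [0.4, -0.8, -1.4]
position: [0.6186, -0.0394, 0.1624]
ft_force: [-0.5, -0.4, -2.7]
```

```bash
for i in 1 2; do python3 -m handwheel '[[0,0,-0.0017,0],[0,0,-0.0033,0],[0,0,-0.0033,0]]' | grep -E "force|posi" | head -2;done
```

```text
position: [0.6183, -0.0394, 0.1626]
ft_force: [-0.3, 0.0, -8.0]
position: [0.618, -0.0394, 0.163]
ft_force: [2.1, 0.5, -15.1]
```

The lugs bear on the lip, so the hook is engaged. I ease off to a light pull and start turning anticlockwise.

```bash
python3 -m handwheel '[[0,0,0.0025,0],[0,0,0.0043,0],[0,0,0.0043,0],[0,0,0.0043,-0.01],[0,0,0.0043,-0.023],[0,0,0.0043,-0.036],[0,0,0.0043,-0.05],[0,0,0.0043,-0.063],[0,0,0.0043,-0.076],[0,0,0.0043,-0.09],[0,0,0.0043,-0.1],[0,0,0.0043,-0.111],[0,0,0.0043,-0.111]]'; python3 -c "
from h import *
for i in range(3): print(np.round(robot.get_obs()['ft_force'],2),np.round(robot.get_obs()['moment'],3));cam('top')
"
```

```text
time: 11.35
position: [0.6177, -0.0387, 0.1628]
tool_rot: [1.0, 0.027, -0.001, -0.001]
ft_force: [0.1, 0.8, -10.0]
grip_width: 0.0138
grip_force: 29.9
[  0.09   0.82 -10.03] [ 0.254 -0.147 -0.074]
[  0.13   1.1  -10.03] [ 0.279 -0.012  0.01 ]
[  0.03   0.86 -11.87] [ 0.331 -0.046 -0.066]
```

```bash
python3 -m handwheel '[[0,0,0.003,0],[0,0,0.003,0],[0,0,0.003,-0.012],[0,0,0.003,-0.025],[0,0,0.003,-0.038],[0,0,0.003,-0.051],[0,0,0.003,-0.064],[0,0,0.003,-0.077],[0,0,0.003,-0.089],[0,0,0.003,-0.089]]'; python3 - <<'E'
from h import *
w=cam("wrist");save(w,"w7");m=T();np.save("w7.npy",w["X"]);np.save("w7T.npy",m);print(m[:3,3],robot.get_obs()["ft_force"],robot.get_obs()["moment"],np.degrees(np.arctan2(m[1,1],m[0,1])))
r,c=map(int,proj(w,m[:3,3]-[0,0,.08]))
r0,c0=max(0,r-75),max(0,c-100)
f=cv2.resize(w["frame"][r0:r0+150,c0:c0+200],(800,600),interpolation=cv2.INTER_CUBIC)
cv2.imwrite("pics/w7c.png",f[:,:,::-1]);print(r0,c0)
E
```

```text
time: 12.33
position: [0.6189, -0.0395, 0.1627]
tool_rot: [0.953, 0.302, 0.0, 0.0]
ft_force: [-0.6, 0.6, -7.4]
grip_width: 0.0138
grip_force: 29.9
[ 0.61887129 -0.03952562  0.1626447 ] [-0.01861292  0.43635556 -7.10262431] [ 0.07757216 -0.02543038 -0.0645168 ] -55.05584876912478
177 225
```

View pics/w7c.png

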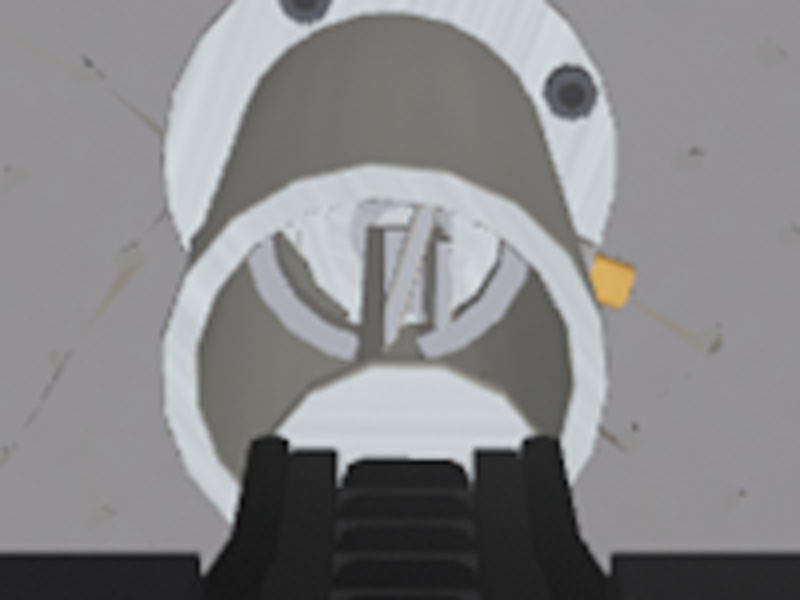

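The bail lags in the throat, running from (425,210) to (393,345). The near slot is at (355–425, 350). Computing the remaining angle.

```bash
python3 - <<'E'
from h import *
w=cam("wrist");X=np.load("w7.npy");m=np.load("w7T.npy");c={"X":X,"K":w["K"]}
px=lambda x,y:(y/4+177,x/4+225)
f=lambda p,z:(m[:3,:3].T@(onz(c,px(*p),z)-m[:3,3])*1000).round(1)
C=(m[:3,:3].T@(np.array([.618,-.0378,.05])-m[:3,3])*1000)
C2=f((385,345),.112);print("C",C,C2, f((163,345),.112),f((607,345),.112))
a,b=f((425,210),.066),f((393,345),.066);d=a-b;print("bar",a,b,np.degrees(np.arctan2(d[1],d[0])),(a+b)/2)
for p in((357,335),(354,358),(418,340),(427,358)):
    q=f(p,.047);d=q-C;print("slot",q,np.degrees(np.arctan2(d[1],d[0])),np.hypot(*d[:2]))
E
```

```text
C [  0.20293728  -2.01243343 112.6431243 ] [ 4.7 -2.5 50.6] [  4.6 -30.6  50.6] [ 4.8 25.7 50.7]
bar [ 8.7  3.1 96.7] [-13.2  -1.7  96.6] 12.362492415714312 [-2.25  0.7  96.65]
slot [-18.8  -7.8 115.6] -163.06127323346854 19.86473136091673
slot [-22.9  -8.4 115.6] -164.54478967935285 23.969704162020722
slot [-19.7   2.3 115.6] 167.77451889738214 20.364773370273227
slot [-22.9   3.9 115.6] 165.6451288612447 23.847485821024325
```

```bash
python3 -m handwheel '[[0,0,0.001,-0.01],[0,0,0.001,-0.018],[0,0,0.001,-0.024],[0,0,0.001,-0.024]]' | grep -E "force|posi" | head -2; python3 -m handwheel '[[0,0,0,-0.006],[0,0,0,-0.006],[0,0,0,-0.006]]'| grep -E "force|posi" | head -2
```

```text
position: [0.6196, -0.0398, 0.1631]
ft_force: [-0.6, -0.2, -3.5]
position: [0.6193, -0.0397, 0.1628]
ft_force: [-0.0, -0.4, -1.7]
```

```bash
for i in 1 2 3; do python3 -m handwheel '[[0,0,-0.0025,0],[0,0,-0.005,0],[0,0,-0.005,0]]' | grep -E "force|posi" | head -2;done
```

```text
position: [0.6191, -0.0393, 0.1635]
ft_force: [0.8, 0.9, -4.2]
position: [0.6188, -0.0391, 0.1644]
ft_force: [3.9, 0.8, -8.2]
position: [0.6187, -0.039, 0.1654]
ft_force: [4.4, 2.3, -13.9]
```

```bash
python3 -m handwheel '[[0,0,0.003,0],[0,0,0.006,0],[0,0,0.006,0]]' | grep -E "force|posi" | head -2; python3 - <<'E'
from h import *
w=cam("wrist");save(w,"w8");m=T();np.save("w8.npy",w["X"]);np.save("w8T.npy",m);print(m[:3,3],robot.get_obs()["ft_force"],np.degrees(np.arctan2(m[1,1],m[0,1])))
r,c=map(int,proj(w,m[:3,3]-[0,0,.08]))
r0,c0=max(0,r-65),max(0,c-80)
f=cv2.resize(w["frame"][r0:r0+120,c0:c0+160],(800,600),interpolation=cv2.INTER_CUBIC)
cv2.imwrite("pics/w8c.png",f[:,:,::-1]);print(r0,c0)
E
```

```text
position: [0.6184, -0.0395, 0.165]
ft_force: [3.1, 1.2, -8.3]
[ 0.61843628 -0.03951445  0.1649272 ] [ 2.82150422  1.46794139 -7.63100213] -44.13916549226108
187 245
```

View pics/w8c.png

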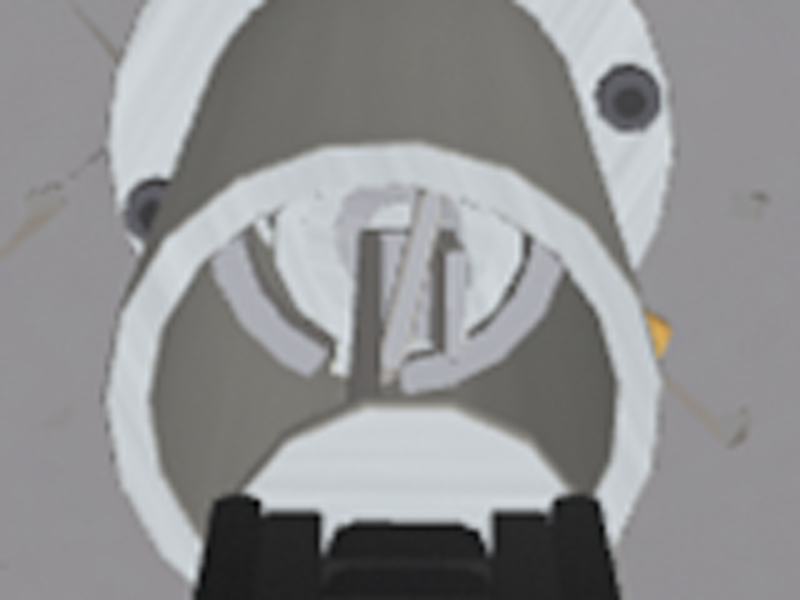

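The bail runs from (425,195) to (392,375), and the slot ends are at (322,370) and (403,382). The can sits towards the right side of the lip. Computing the angles and offsets.

```bash
python3 - <<'E'
from h import *
w=cam("wrist");X=np.load("w8.npy");m=np.load("w8T.npy");c={"X":X,"K":w["K"]}
px=lambda x,y:(y/5+187,x/5+245)
f=lambda p,z:(m[:3,:3].T@(onz(c,px(*p),z)-m[:3,3])*1000).round(1)
C=f((383.5,365),.112);print("C rim",C,f((107,380),.112),f((660,380),.112),f((383,142),.112),m[:3,:3].T@(np.array([.618,-.0378,.05])-m[:3,3])*1000)
a,b=f((425,195),.068),f((391,374),.068);d=a-b;print("bar",a,b,np.degrees(np.arctan2(d[1],d[0])),(a+b)/2)
for p in((329,347),(313,376),(404,370),(404,393)):
    q=f(p,.047);d=q-C;print("slot",q,np.degrees(np.arctan2(d[1],d[0])),np.hypot(*d[:2]))
# can edge at top of can z
print("can L/R",f((272,240),.045),f((527,240),.045))
E
```

```text
C rim [ 5.6 -2.2 52.9] [  4.  -30.6  52.9] [ 4.  26.2 52.9] [29.2 -2.2 52.9] [  0.95812266  -1.53749229 114.92653341]
bar [10.9  2.5 96.9] [-12.3  -1.7  96.9] 10.261374717234386 [-0.7  0.4 96.9]
slot [-16.5 -10.2 117.9] -160.1002024408562 23.503404008781366
slot [-20.7 -12.4 117.9] -158.802078710402 28.208686605370335
slot [-1.980e+01 -1.000e-01  1.179e+02] 175.27369670705957 25.486663179004033
slot [-2.320e+01 -1.000e-01  1.179e+02] 175.8295634751579 28.876461001999534
can L/R [ -2.1 -17.7 119.9] [ -2.1  16.3 119.9]
```

The bail already lines up with the slot within a degree. It hangs about 2.5 mm off the well's axis, so the lugs catch the slot's side. I unload, centre the hook and lift gently.

```bash
python3 -m handwheel '[[0,0,0.005,0],[0,0,0.007,0],[0.002,-0.004,0.007,0],[0.003,-0.008,0.007,0],[0.003,-0.008,0.007,0],[0.003,-0.008,0.007,0]]' | grep -E "force|posi" | head -2; for i in 1 2 3; do python3 -m handwheel '[[0,0,-0.0025,0],[0,0,-0.005,0],[0,0,-0.005,0]]' | grep -E "force|posi" | head -2;done
```

```text
position: [0.6172, -0.037, 0.1627]
ft_force: [0.1, -0.4, -2.3]
position: [0.6175, -0.0371, 0.1642]
ft_force: [0.2, 0.5, -2.0]
position: [0.6176, -0.0371, 0.1656]
ft_force: [-0.5, 0.2, -2.7]
position: [0.6175, -0.0371, 0.1671]
ft_force: [0.7, -0.3, -2.7]
```

```bash
for i in 1 2 3; do python3 -m handwheel '[[0,0,-0.007,0],[0,0,-0.014,0],[0,0,-0.021,0],[0,0,-0.021,0]]' | grep -E "force|posi" | head -2;done
```

```text
position: [0.6178, -0.0371, 0.1739]
ft_force: [0.3, -0.1, -2.4]
position: [0.6178, -0.0371, 0.1801]
ft_force: [-0.6, 0.5, -1.9]
position: [0.6178, -0.0371, 0.1864]
ft_force: [0.8, 0.8, -3.9]
```

```bash
python3 -m handwheel '[[0,0,-0.02,0],[0,0,-0.05,0],[0,0,-0.085,0],[0,0,-0.12,0],[0,0,-0.155,0],[0,0,-0.19,0],[0,0,-0.225,0],[0,0,-0.26,0],[0,0,-0.295,0],[0,0,-0.325,0],[0,0,-0.345,0],[0,0,-0.345,0],[0,0,-0.345,0]]'; python3 - <<'E'
from h import *
w=cam("wrist");save(w,"w9");m=T();np.save("w9.npy",w["X"]);np.save("w9T.npy",m)
for l in("cartridge","bail"):print(l,[(np.round(r["point"]).astype(int).tolist(),round(r["conf"],2)) for r in vision.look_for("wrist",l)])
print(m.round(4).tolist(),robot.get_obs()["q"],robot.get_obs()["ft_force"])
# seat target: TCP over seat
S=np.array([.4370,-.3090,m[2,3]])
print((m[:3,:3].T@(S-m[:3,3])/.3).round(3))
E
```

```text
time: 17.45
position: [0.6174, -0.0371, 0.2896]
tool_rot: [0.921, 0.39, 0.0, 0.0]
ft_force: [0.4, -0.5, -2.9]
grip_width: 0.014
grip_force: 29.9
cartridge [([224, 328], 0.72)]
bail [([223, 326], 0.9)]
[[0.6965, 0.7176, -0.001, 0.6171], [0.7176, -0.6965, 0.0002, -0.037], [-0.0005, -0.0008, -1.0, 0.2889], [0.0, 0.0, 0.0, 1.0]] [-2.40401721e-01  4.61253668e-01  1.38074648e+00  1.99086655e-05
  1.30150535e+00  5.30103164e-01] [-0.12469245 -0.11869184 -3.30197498]
[-1.069  0.201  0.   ]
```

```bash
python3 -m handwheel '[[-0.01,0.002,0,0],[-0.04,0.008,0,0],[-0.09,0.018,0,0],[-0.16,0.03,0,0],[-0.24,0.045,0,0],[-0.33,0.062,0,0],[-0.42,0.08,0,0],[-0.51,0.097,0,0],[-0.6,0.114,0,0],[-0.69,0.131,0,0],[-0.77,0.146,0,0],[-0.84,0.16,0,0],[-0.9,0.17,0,0],[-0.95,0.18,0,0],[-0.98,0.19,0,0],[-1,0.2,0,0],[-1,0.2,0,0],[-1,0.2,0,0]]' && python3 -m handwheel '[[-0.02,0,0,0],[-0.05,0,0,0],[-0.067,0,0,0],[-0.069,0,0,0],[-0.069,0,0,0],[-0.069,0,0,0],[-0.069,0,0,0],[-0.069,0,0,0]]'; python3 - <<'E'
from h import *
w=cam("wrist");save(w,"w10");m=T();np.save("w10.npy",w["X"]);np.save("w10T.npy",m)
print(m.round(4).tolist(),robot.get_obs()["q"],robot.get_obs()["ft_force"])
f=w["frame"][100:480,140:520];f=cv2.resize(f,(600,600),interpolation=cv2.INTER_CUBIC)
cv2.imwrite("pics/w10c.png",f[:,:,::-1])
for l in("cartridge","bail","block","seat"):print(l,[(np.round(r["point"]).astype(int).tolist(),round(r["conf"],2)) for r in vision.look_for("wrist",l)])
t=cam("top");save(t,"t10");s=cam("side");save(s,"s10")
for n in("top","side"):
  for l in("cartridge","block","seat"):
    for q in vision.outline_of(n,l)[:1]:
        v,u=np.nonzero(q["mask"]);print(n,l,round(q["conf"],2),u.min(),u.max(),v.min(),v.max(),u.mean().round(1),v.mean().round(1))
E
```

```text
time: 19.1
position: [0.4515, -0.2942, 0.2893]
tool_rot: [0.921, 0.389, 0.0, -0.0]
ft_force: [0.4, 0.4, -2.6]
grip_width: 0.0137
grip_force: 29.9
time: 19.77
position: [0.4372, -0.3088, 0.2893]
tool_rot: [0.921, 0.39, 0.0, -0.0]
ft_force: [-0.4, -1.1, -2.0]
grip_width: 0.0136
grip_force: 29.9
[[0.6963, 0.7178, 0.0001, 0.4372], [0.7178, -0.6963, 0.0, -0.3088], [0.0001, 0.0, -1.0, 0.2893], [0.0, 0.0, 0.0, 1.0]] [-8.23820419e-01  3.38446369e-01  1.58407614e+00  9.74704516e-05
  1.21903750e+00 -5.36722726e-02] [-0.4149027  -0.37650984 -2.03860289]
cartridge [([224, 329], 0.9)]
bail [([224, 326], 0.68)]
block [([180, 326], 0.92)]
seat [([181, 328], 0.87)]
top cartridge 0.63 464 481 293 309 471.6 300.9
top block 0.98 436 472 282 319 452.7 300.3
top seat 0.37 286 298 274 287 292.3 280.2
side cartridge 0.59 276 292 312 323 283.6 317.2
side block 0.66 219 276 332 375 247.8 353.6
side seat 0.87 220 276 333 375 247.9 353.8
```

View pics/w10c.png

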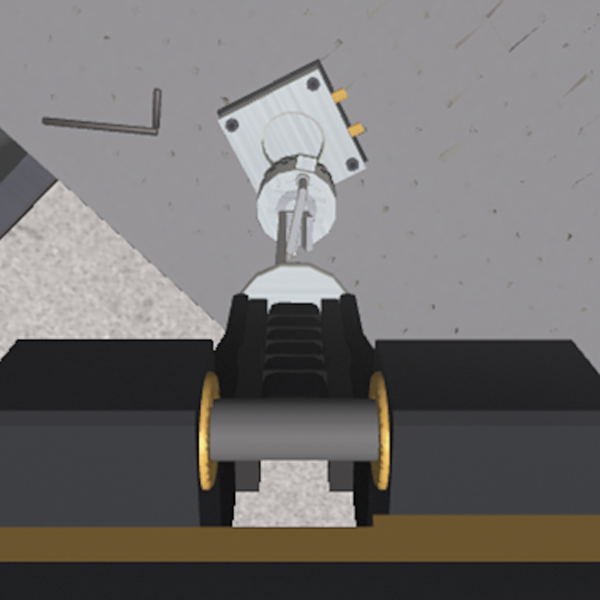

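Crop reading: the seat rim spans x 262–324 with its top at y 112, and the block screws are at (232,124), (313,84) and (352,163). The cartridge hangs upright with its can top spanning x 257–336, low edge at y 248. Computing the offset.

```bash
python3 - <<'E'
from h import *
w=cam("wrist");X=np.load("w10.npy");m=np.load("w10T.npy");c={"X":X,"K":w["K"]}
k=380/600
px=lambda x,y:(y*k+100,x*k+140)
f=lambda p,z:(m[:3,:3].T@(onz(c,px(*p),z)-m[:3,3])*1000).round(1)
print("seat via screws",f((292,143.5),.03)," rim top",f((293,112),.03),"rim L/R",f((262,138),.03),f((324,138),.03))
zc=m[2,3]-.1525+.034
print("can L,R,near",f((257,205),zc),f((336,205),zc),f((296,248),zc),"throat",f((302,182),m[2,3]-.095),f((295,252),m[2,3]-.095))
# ellipse fit of rim with subpixel edge search along radial rays
g=cv2.cvtColor(cv2.imread("pics/w10.png"),cv2.COLOR_BGR2GRAY).astype(float)
def fitrim(z,R0,c0):
    pts=[]
    for t in np.radians(np.arange(-75,76,5)):   # far side arc, angle from tool x
        rr=np.arange(R0-5,R0+5,.25);v=[]
        for r in rr:
            P=m[:3,3]+m[:3,:3]@np.array([c0[0]+r*np.cos(t),c0[1]+r*np.sin(t),0])/1000;P[2]=z
            a,b=proj(c,P);v.append(cv2.getRectSubPix(g.astype(np.float32),(1,1),(float(b),float(a)))[0,0])
        i=np.argmin(v);pts.append((c0[0]+rr[i]*np.cos(t),c0[1]+rr[i]*np.sin(t)))
    p=np.array(pts)
    from scipy.optimize import least_squares
    s=least_squares(lambda q:np.hypot(p[:,0]-q[0],p[:,1]-q[1])-q[2],[c0[0],c0[1],R0],loss="soft_l1",f_scale=.5)
    return s.x
c0=f((292,143.5),.03)[:2]
print("rim fit",fitrim(.03,19,c0))
E
```

```text
seat via screws [ -1.2  -1.  259.3]  rim top [ 18.2  -0.4 259.3] rim L/R [  2.2 -19.4 259.3] [  2.2  18.7 259.3]
can L,R,near [  1.9 -15.3 118.5] [  1.9  17.7 118.5] [-17.2   1.  118.5] throat [18.1  3.2 95. ] [-10.1   0.5  95. ]
rim fit [-0.4723021  -0.80144767 18.97497765]
```

```bash
python3 -m handwheel '[[-0.001,-0.003,0.01,0],[-0.001,-0.006,0.03,0],[-0.001,-0.006,0.06,0],[-0.001,-0.006,0.1,0],[-0.001,-0.006,0.14,0],[-0.001,-0.006,0.18,0],[-0.001,-0.006,0.22,0],[-0.001,-0.006,0.26,0],[-0.001,-0.006,0.295,0],[-0.001,-0.006,0.32,0],[-0.001,-0.006,0.335,0],[-0.001,-0.006,0.335,0],[-0.001,-0.006,0.335,0],[-0.001,-0.006,0.335,0]]' | grep -E "time|force|posi"; for i in 1 2 ; do python3 -m handwheel '[[0,0,0.007,0],[0,0,0.014,0],[0,0,0.02,0],[0,0,0.02,0]]' | grep -E "force|posi" | head -2;done
```

```text
time: 21.63
position: [0.4359, -0.3083, 0.1893]
ft_force: [-0.2, -0.4, -2.3]
grip_force: 29.9
position: [0.4355, -0.3078, 0.1826]
ft_force: [0.1, 0.3, -2.0]
position: [0.4354, -0.3077, 0.1763]
ft_force: [-0.5, -0.5, -1.9]
```

```bash
cat > fz.py <<'E'
from h import *
v=[];p=[]
for i in range(5): cam("side");o=robot.get_obs();v.append(o["ft_force"]);p.append(o["position"])
print("F",np.mean(v,0).round(2),"P",np.mean(p,0).round(4))
for q in vision.outline_of("side","cartridge")[:1]:
    a,b=np.nonzero(q["mask"]);print(round(q["conf"],2),b.min(),b.max(),a.min(),a.max())
E
python3 fz.py; python3 -m handwheel '[[0,0,0.006,0],[0,0,0.012,0],[0,0,0.018,0],[0,0,0.018,0]]' | grep -E "force|posi" | head -2; python3 fz.py
```

```text
F [ 0.43 -0.07 -2.65] P [ 0.4356 -0.3079  0.1767]
0.95 235 261 316 352
position: [0.4354, -0.3077, 0.171]
ft_force: [0.1, -0.5, -2.6]
F [ 0.18  0.41 -2.61] P [ 0.4356 -0.3079  0.1713]
0.68 235 260 320 351
```

```bash
python3 -m handwheel '[[0,0,0.005,0],[0,0,0.01,0],[0,0,0.01,0]]' | grep -E "force|posi" | head -2; python3 fz.py;  python3 -m handwheel '[[0,0,0.004,0],[0,0,0.008,0],[0,0,0.008,0]]' | grep -E "force|posi" | head -2; python3 fz.py
```

```text
position: [0.4354, -0.3077, 0.1681]
ft_force: [0.1, 1.1, -1.7]
F [-0.15 -0.   -2.18] P [ 0.4356 -0.3079  0.1683]
0.64 235 261 320 351
position: [0.4356, -0.3079, 0.1659]
ft_force: [-0.2, -0.1, -1.6]
F [ 0.15  0.29 -1.11] P [ 0.4357 -0.308   0.1661]
0.96 235 261 320 351
```

```bash
python3 -m handwheel '[[0,0,0.01,0],[0,0,0.02,0],[0,0,0.03,0],[0,0,0.03,0]]' | grep -E "force|posi" | head -2; python3 fz.py; python3 -m handwheel '[[0,0,0,0.014],[0,0,0,0.026],[0,0,0,0.026]]' | grep -E "force|posi|rot" | head -3; python3 fz.py
```

```text
position: [0.4352, -0.3075, 0.1562]
ft_force: [0.6, 0.1, -1.2]
F [-0.2  -0.03 -1.22] P [ 0.4356 -0.3079  0.1568]
0.67 236 260 321 351
position: [0.4357, -0.308, 0.1572]
tool_rot: [0.95, 0.313, 0.0, 0.0]
ft_force: [-0.7, 0.3, -1.2]
F [-0.27 -0.01 -1.32] P [ 0.4356 -0.308   0.1571]
0.97 235 261 321 351
```

```bash
python3 -m handwheel '[[0,-0.012,0,0],[0,-0.025,0,0],[0,-0.037,0,0],[0,-0.047,0,0],[0,-0.047,0,0]]' | grep -E "force|posi" | head -2; python3 fz.py; python3 -m handwheel '[[0,0,-0.01,0],[0,0,-0.02,0],[0,0,-0.03,0],[0,0,-0.04,0],[0,0,-0.05,0],[0,0,-0.05,0]]' | grep -E "force|posi" | head -2; python3 fz.py
```

```text
position: [0.4265, -0.2955, 0.1569]
ft_force: [-0.6, -0.5, -2.1]
F [ 0.18 -0.15 -1.65] P [ 0.4272 -0.2966  0.1571]
0.79 235 261 320 352
position: [0.4276, -0.297, 0.1728]
ft_force: [-0.3, -0.8, -1.0]
F [ 0.01  0.12 -1.03] P [ 0.4272 -0.2966  0.1722]
0.85 235 260 321 351
```

```bash
python3 -m handwheel '[[0,0,-0.03,0],[0,0,-0.09,0],[0,0,-0.16,0],[0,0,-0.23,0],[0,0,-0.29,0],[0,0,-0.31,0],[0,0,-0.31,0],[0,0,-0.31,0]]' | grep -E "time|force|posi" | head -3; python3 - <<'E'
from h import *
w=cam("wrist");save(w,"w11");m=T();np.save("w11.npy",w["X"]);np.save("w11T.npy",m)
f=lambda p,z:onz(w,p,z)[:2].round(4)
for q in vision.outline_of("wrist","cartridge")[:1]:
    a,b=np.nonzero(q["mask"]);print("cart",round(q["conf"],2),b.min(),b.max(),a.min(),a.max(),"ctr top",f(((a.min()+a.max())/2,(b.min()+b.max())/2),.048))
for q in vision.look_for("wrist","bail")[:2]: print("bail",q["point"],q["conf"],f(q["point"],.07))
for q in vision.look_for("wrist","seat")[:2]: print("seat",q["point"],q["conf"],f(q["point"],.03))
for n in("top","side"):
    c=cam(n)
    for l in("cartridge","bail"):print(n,l,[(np.round(r["point"]).tolist(),round(r["conf"],2)) for r in vision.look_for(n,l)[:2]])
    print("expected bail px",proj(c,[.4368,-.3095,.07]),"can mid",proj(c,[.4368,-.3095,.04]))
print("yaw",np.degrees(np.arctan2(m[1,1],m[0,1])),m[:3,3])
print((m[:3,:3].T@(np.array([.6675,.1452,.262])-m[:3,3])/.3).round(3))
E
```

```text
time: 27.7
position: [0.427, -0.2963, 0.2649]
ft_force: [0.4, 0.5, -1.4]
cart 0.7 324 362 173 223 ctr top [ 0.4367 -0.3075]
bail [198.6, 342.4] 0.7 [ 0.4395 -0.3038]
seat [175.6, 350.2] 0.68 [ 0.4543 -0.3032]
top cartridge [([300.0, 461.0], 0.58)]
top bail [([300.0, 457.0], 0.49)]
expected bail px (np.float64(300.009862059466), np.float64(462.46432002449563)) can mid (np.float64(299.5672626017638), np.float64(458.59293990076776))
side cartridge [([341.0, 246.0], 0.73)]
side bail [([340.0, 250.0], 0.93)]
expected bail px (np.float64(322.2445696604963), np.float64(248.4918729476479)) can mid (np.float64(339.03779640844897), np.float64(248.72704001322396))
yaw -53.507346246618795 [ 0.42664008 -0.2959831   0.26415524]
[ 1.52  -0.705  0.008]
```

```bash
python3 -m handwheel '[[0.03,-0.014,0,0],[0.1,-0.046,0,0],[0.2,-0.093,0,0],[0.3,-0.139,0,0],[0.4,-0.186,0,0],[0.5,-0.232,0,0],[0.6,-0.278,0,0],[0.7,-0.325,0,0],[0.8,-0.371,0,0],[0.9,-0.418,0,0]]' | grep -E "time|posi" ; python3 -m handwheel '[[0.1,-0.046,0,0.015],[0.2,-0.093,0,0.03],[0.3,-0.139,0,0.045],[0.4,-0.186,0,0.06],[0.5,-0.232,0,0.073],[0.58,-0.27,0,0.083],[0.62,-0.288,0,0.083],[0.62,-0.288,0,0.083],[0.62,-0.288,0,0.083]]' | grep -E "time|posi"; python3 - <<'E'
from h import *
P=[];
for i in range(6): w=cam("wrist");m=T();P.append(m[:3,3])
save(w,"w12");np.save("w12.npy",w["X"]);np.save("w12T.npy",m)
p=np.mean(P,0);print(p,"yaw",np.degrees(np.arctan2(m[1,1],m[0,1])))
print((m[:3,:3].T@(np.array([.6675,.1452,.119-.008])-p)/.3).round(4))
for q in vision.outline_of("wrist","stand")[:1]:
    a,b=np.nonzero(q["mask"]);print(q["conf"],b.min(),b.max(),a.min(),a.max())
E
```

```text
time: 29.03
position: [0.5702, -0.0328, 0.2651]
time: 29.78
position: [0.6672, 0.1452, 0.2645]
[0.66722958 0.1436419  0.26499736] yaw -83.46463288009063
[ 0.0015 -0.0052  0.5133]
0.71 293 358 157 232
```

```bash
python3 -m handwheel '[[0.0015,-0.005,0.025,0],[0.0015,-0.005,0.048,0],[0.0015,-0.005,0.048,0],[0.0015,-0.005,0.048,0]]' | grep -E "time|posi"; python3 - <<'E'
from h import *
P=[]
for i in range(6): w=cam("wrist");m=T();P.append(m[:3,3])
save(w,"w13");p=np.mean(P,0);print(p,"yaw",np.degrees(np.arctan2(m[1,1],m[0,1])))
a=cv2.imread("pics/w4.png");b=cv2.imread("pics/w13.png")
# features: tube mouth region & foot (w4 rows 165-230, cols 295-365) ; hook check region
for n,(r0,r1,c0,c1) in{"mouth":(190,232,300,356),"stand":(160,230,285,370),"hookJ":(236,262,308,345),"table":(120,175,240,420)}.items():
    s=b[r0-15:r1+15,c0-15:c1+15];R_=cv2.matchTemplate(s,a[r0:r1,c0:c1],cv2.TM_CCOEFF_NORMED)
    _,v,_,l=cv2.minMaxLoc(R_);print(n,round(v,3),"dcol,drow",l[0]-15,l[1]-15)
print((m[:3,:3].T@(np.array([.6675,.1452,.111])-p)/.3).round(4))
E
```

```text
time: 30.47
position: [0.6674, 0.1463, 0.2493]
[0.66819457 0.14647409 0.25058727] yaw -83.38131786620737
mouth 0.993 dcol,drow 1 1
stand 0.998 dcol,drow 1 1
hookJ 0.971 dcol,drow 0 0
table 0.997 dcol,drow 1 1
[-0.0031  0.0039  0.4653]
```

```bash
python3 -m handwheel '[[-0.003,0.0035,0,0],[-0.003,0.0035,0.03,0],[-0.003,0.0035,0.08,0],[-0.003,0.0035,0.15,0],[-0.003,0.0035,0.22,0],[-0.003,0.0035,0.29,0],[-0.003,0.0035,0.36,0],[-0.003,0.0035,0.41,0],[-0.003,0.0035,0.44,0],[-0.003,0.0035,0.455,0],[-0.003,0.0035,0.455,0],[-0.003,0.0035,0.455,0]]' | grep -E "time|posi|ft"; python3 fz.py;python3 -m handwheel '[[0,0,0.004,0],[0,0,0.008,0],[0,0,0.008,0]]' | grep -E "time|posi|ft"; python3 fz.py
```

```text
time: 31.77
position: [0.668, 0.1453, 0.1147]
ft_force: [0.6, -0.2, -0.8]
F [-0.18  0.12 -1.26] P [0.6681 0.1453 0.1152]
0.84 235 261 320 351
time: 32.32
position: [0.6675, 0.1453, 0.1121]
ft_force: [-1.6, 0.6, 1.5]
F [-0.4   0.13  1.47] P [0.6675 0.1453 0.1121]
0.71 235 261 320 351
```

```bash
python3 -m handwheel '[[0,0,0.001,0],[0,0,0.001,0],[0,0,0.001,0],[0,0,0.001,0],[0,0,0.001,0]]' 50 | grep -E "posi|ft|grip"; python3 -m handwheel '[[0,0,-0.02,0],[0,0,-0.07,0],[0,0,-0.14,0],[0,0,-0.24,0],[0,0,-0.36,0],[0,0,-0.46,0],[0,0,-0.5,0],[0,0,-0.5,0],[0,0,-0.5,0]]' | grep -E "posi|ft|grip";python3 - <<'E'
from h import *
w=cam("wrist");save(w,"w14");m=T()
s=cam("side");save(s,"s14");t=cam("top");save(t,"t14")
a=cv2.imread("pics/w3.png")
for n in("side","top"):
    A=cv2.imread(f"pics/{n}0.png");B=cv2.imread(f"pics/{n[0]}14.png");D=np.abs(A.astype(int)-B).max(2)
    c=s if n=="side" else t
    for k,P in(("hook",(.668,.1437,.119)),("block",(.437,-.309,.04)),("well",(.618,-.0378,.08))):
        r,q=map(int,proj(c,P));d=D[r-25:r+25,q-25:q+25]>40;print(n,k,d.sum(),(np.argwhere(d).mean(0)-25).round(1) if d.any() else "")
    for l in("hook","cartridge"):print(n,l,[(np.round(r["point"]).tolist(),round(r["conf"],2)) for r in vision.look_for(n,l)[:4]])
vision.camera("wrist")
for q in vision.look_for("wrist","hook")[:2]: print("hook",q["point"],q["conf"],onz(w,q["point"],.12))
s0=cv2.imread("pics/side0.png");s1=cv2.imread("pics/s14.png")
R_=cv2.matchTemplate(s1[170:270,340:410],s0[195:245,358:382],cv2.TM_CCOEFF_NORMED);_,v,_,l=cv2.minMaxLoc(R_);print("side hook template",v,l[0]+340-358,l[1]+170-195)
E
```

```text
position: [0.6673, 0.1453, 0.1112]
ft_force: [-0.1, 0.8, -0.0]
grip_width: 0.0384
grip_force: 0.0
position: [0.667, 0.1453, 0.2615]
ft_force: [0.6, -0.1, 0.2]
grip_width: 0.0438
grip_force: 0.0
side hook 65 [1.8 0.5]
side block 213 [-0.2  0.4]
side well 0 
side hook [([201.0, 306.0], 0.81), ([213.0, 367.0], 0.75), ([261.0, 284.0], 0.53), ([338.0, 248.0], 0.37)]
side cartridge [([340.0, 247.0], 0.7), ([356.0, 247.0], 0.16)]
top hook 954 [-6.5 -0.9]
top block 70 [ 0.4 -0.3]
top well 33 [ 4.2 -2.8]
top hook [([256.0, 154.0], 0.64), ([301.0, 455.0], 0.6), ([198.0, 254.0], 0.53)]
top cartridge [([301.0, 457.0], 0.66)]
hook [215.4, 324.4] 0.55 [0.67234865 0.1473408  0.12      ]
side hook template 0.9492732882499695 0 0
```

```bash
python3 -c "
from rig import job
print(job.hand_in())"
```

```text
the job is handed in; nothing more can be done
None
```

The job is handed in. The cartridge was turned about 72° anticlockwise, drawn out and set down in the block's seat, and the black hook is back in its stand. The hook load peaked near 15 N while I was feeling for the lugs. I checked the end state by forces and network detections, since I had already used all 10 pictures, and the judge returned no verdict.

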